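# Touch open the oak spice cupboard

### The arm

A 6-joint arm with a two-finger parallel gripper is mounted at the origin on a cart in front of the work surface, level with it; the furniture and walls round the work are solid. World frame = base frame: x ahead of the robot, y to its left, z up, the work surface at z = 0. Lengths are in mm, angles in rad, forces in N, time in s.
With the tool pointing down it reaches from about 300 to 750 mm from the base axis. Payload 8.5 kg.
Tool frame: the origin (TCP) lies between the finger pads; the fingertips stand 8 mm ahead of it and the grasp point (between the pads) lies 11 mm behind it (arm.tcp_to_tips is the distance from the TCP to the fingertips, in mm); x points along the fingers, z is the direction in which the jaws open and shut, and the axes are right-handed (so a half turn about x gives the same grasp; the last joint's range is limited). The gripper opens to 88 mm and grips with 3 to 60 N. Pads are 18 mm wide; open, the fingers measure 123 mm over their backs; the gripper's body (75 mm by 187 mm) begins 45 mm behind the grasp point.
Start: joints at [-1.366, 0.381, 1.297, -0, 1.464, -0.215], TCP at [224.16, -502.228, 246.748] pointing down, gripper open.
Joint ranges: [-3.11, 3.11], [-0.89, 2.33], [0.22, 2.48], [-1.42, 4.56], [0.17, 2.85], [-2.88, 2.88]. Speed limits (rad/s): [2.39, 2.39, 3.14, 3.14, 3.14, 3.14].

### API

Orientations are given as a rotation vector (axis times angle).
In Python, from plant import arm, cams gives the robot as it stands. The module is installed in compiled form; this text tells all that it offers.
- The arm moves only by the tool send_rows, never from a script. Its argument "deltas" is text: rows parted by semicolons, each of 5 numbers parted by spaces: the finger opening in m, from 0 to 0.0881, then the shift along the tool's x, y, z in m, then the turn about the tool's x in rad. In form: claw tx ty tz roll; .... A call has 1 to 20 rows; each row is the pose to reach, as a shift and turn from the pose commanded when the call began, along the tool's axes at that moment; what a row does not reach only later rows make up. A row lasts 1/10 s, in which the tool goes at most 50 mm and 8.59 degrees, less where a joint would pass 70% of its speed; a pose out of reach is approached as far as the arm can. A call with a gripper value outside its range is refused whole. The fingers move at their own pace and stop on an object; "force" is the grip in N (left out, the last holds). Time passes only in rows, so rows that repeat a pose let the fingers close. It gives the time, the measured TCP pose, the force and the opening at its end, in the units of the state.
- arm.observe(): the state, without advancing time (a new reading comes with each control period).
- cams.snapshot(name): name is "side" or "top" or "wrist"; returns (picture, depth): 384x512x3 uint8, red, green, blue; 384x512 float32, mm along the optical axis (not along the pixel's ray), 0 where there is no reading.
- cams.get_calibration(name): a dict with "fx", "fy", "cx", "cy" (pixels), "k1" (the pictures are not rectified: a ray, as slopes to the right and down, at radius r is drawn at 1 + k1 r^2 times it, then the intrinsics apply), "origin" and "orientation" of the camera in the world. Camera axes: x right, y down, z forward; pixel columns grow to the right and rows downward; lengths in mm; the calibration is good to about 2 mm. A picture is of the moment at which its call begins: read the wrist's pose just before it. get_calibration takes no time and is no camera call; for the wrist camera it gives the pose at the moment of the call.
- arm.close_job(): hands the job in, once; it reports no verdict.
The state is a dict: "clock": time; "joints": joint angles; "dq": joint speeds; "joint_efforts": joint torques, N m; "eef_pos": TCP position; "tool_rot": TCP orientation; "wrist_force": force on the tool from outside, world axes, zero at the start; "wrist_torque": the same for the moment, N m; "width": finger opening in mm.
Only numpy, scipy, OpenCV 4.12 (cv2) and the standard library are available. Lean on these libraries where they do the work, as an engineer would, in place of code of your own. Each camera call takes 0.05 s, during which the arm holds its last target.

### The job

A tin stands in front of the little cupboard with the wooden door. Push the tin along the worktop, without lifting it or knocking it over, to a spot out of the door's way without bumping it into the cupboard; then press the wooden door at its steel touch disc so that the push catch lets it spring ajar, and push the door from behind until it stands wide open, about square to the cupboard. Leave the white-doored cupboard shut and everything else where it is.

Things in the scene. Friction and masses are not known exactly. Their poses are not given: they have to be found in the camera images.
- oak_cupboard: white cupboard fixed on the worktop, 140 deep x 160 wide x 140 mm high, with a brown wooden door, no handle. Origin: centre of the underside; x away from the door, y to the hinge (left) side, z up. Shut door: 156 wide, 126 high (10 to 136 mm above the worktop), 16 thick, outer face 94 mm in front (-x) of the origin, hinged on the left; steel disc (22 mm) near its free right edge
- oak_door (a joint): angle of the wooden door: 0 shut, negative pressed in (stop at -0.05), positive open towards the robot (stop at 1.55). Pressing the disc in by 4 mm or more (about 4 N; slowly, not just a tap) frees the catch; as the finger draws back a spring brings the door out to about 0.45, where it rests. From there a light push (1 to 2 N) swings it; it stays where left and does not catch again
- oak_touch (a point): centre of the steel touch disc on the outer face of the wooden door, 130 mm from the hinge line, 95 mm above the worktop and 41 mm below the door's top; moves with the door. Its frame is the door's: x points from the outer face into the cupboard when shut, y along the door to the hinge, z up
- oak_edge (a point): top corner of the wooden door's free edge, on its inner face, 156 mm from the hinge line, 136 mm above the worktop; moves with the door
- oak_hinge (a point): top of the wooden door's hinge line (vertical), at the inner face of the door, 136 mm above the worktop
- white_cupboard: white cupboard fixed on the worktop, 140 deep x 160 wide x 140 mm high, with a white door, no handle. Origin: centre of the underside; x away from the door, y to the hinge (left) side, z up. Shut door: 156 wide, 126 high (10 to 136 mm above the worktop), 16 thick, outer face 94 mm in front (-x) of the origin, hinged on the left; steel disc (22 mm) near its free right edge. Must stay shut
- white_door (a joint): angle of the white door: 0 shut; the same kind of catch
- tin: round food tin, white with a blue and red band, 57 mm across, 72 mm high, about 0.18 kg, standing loose in front of the wooden door. Origin: centre of its underside
- mug: small white cup, red-brown inside, 62 x 92 x 51 mm, bystander at the left; origin at the underside
- timer: round red and cream kitchen timer, 63 mm across, 44 mm high, bystander at the left; origin at the underside
- flat_tin: flat white and blue-green food tub, 63 x 105 x 26 mm, bystander at the right; origin at the underside
Mind the look-alikes: they are no part of the job. What is shaped like the tin but pink is not meant.

How it is judged (in metres and radians):
On the way, in this order (a step that is already met when the one before it is completed fails the run):
1. the tin has been pushed out of the space the wooden door sweeps ((horizontal distance between tin and oak_hinge above 0.19 m or y of tin in the frame of oak_cupboard above 0.125 m)), for 0.2 s.
2. the wooden door is pressed in past its shut position by the fingers (value of joint oak_door below -0.015 rad and contact force between the fingers and oak_cupboard above 0.5 N).
3. the catch has let go and the door has sprung ajar (value of joint oak_door above 0.25 rad), for 0.1 s.
At the end, for the whole second after the job is handed in: The wooden door stands open by at least 1.2 rad and at rest; the tin stands upright on the worktop outside the door's sweep (axis more than 0.19 m from the hinge line, or more than 0.125 m to the left of the cupboard's middle); the white door is shut (value of joint oak_door above 1.2 rad and velocity of joint oak_door between -0.05 and 0.05 rad/s and (horizontal distance between tin and oak_hinge above 0.19 m or y of tin in the frame of oak_cupboard above 0.125 m) and angle between tin's own z axis and vertical below 0.1 rad and height (world z) of tin below 0.008 m and linear speed of tin below 0.01 m/s and value of joint white_door below 0.03 rad); the robot touches nothing.
It fails at once if the tin is lifted off the worktop (more than 12 mm) or knocked over (height (world z) of tin above 0.012 m or angle between tin's own z axis and vertical above 0.5 rad).
It fails at once if the tin is knocked against the cupboard or its door (more than 2 N) (contact force between tin and oak_cupboard above 2 N).
It fails at once if the white cupboard's door is released (value of joint white_door above 0.06 rad).
It fails at once if a bystander is moved by more than 30 mm (distance of any of mug, timer, flat_tin from where it was at the start of the episode above 0.03 m).
It also fails if it takes over 72 s, if anything falls off the work surface, if the arm or the gripper's body presses on something with over 40 N, if the wrist force passes 120 N, or if a joint passes its speed limit or range.

## Working session

There is one attempt and no reset: what is moved stays moved. The work goes in short steps, Python scripts to look and compute and a tool call to move; the robot and the scene stay as the last step left them, time stands still between calls to the robot, and variables do not carry over. Pictures are saved under pics/ and viewed, and the job is handed in when it is done.

Besides the shell and the picture viewer there is one more tool, called after "Request:" by a JSON object that holds its "api" and its "payload". send_rows: Moves the arm, as the interface text tells. Its arguments: {"type":"object","properties":{"deltas":{"type":"string"},"force":{"type":"number"}},"required":["deltas"]}

```bash
mkdir -p pics; cat > h.py <<'E'
import numpy as np, cv2
from scipy.spatial.transform import Rotation as R
from plant import arm, cams
def snap(n,tag):
    p,d=cams.snapshot(n); c=cams.get_calibration(n)
    cv2.imwrite(f'pics/{tag}.png',p[:,:,::-1]); np.savez(f'pics/{tag}.npz',p=p,d=d,**{k:np.array(v) for k,v in c.items()})
    return p,d,c
def rotm(o):
    o=np.array(o,float)
    return o if o.shape==(3,3) else (R.from_rotvec(o).as_matrix() if o.shape==(3,) else R.from_quat(o).as_matrix())
def rays(c,uv):
    uv=np.asarray(uv,float).reshape(-1,2)
    K=np.array([[c['fx'],0,c['cx']],[0,c['fy'],c['cy']],[0,0,1]],float)
    return cv2.undistortPoints(uv.reshape(-1,1,2),K,np.array([float(c['k1']),0,0,0])).reshape(-1,2)
def pt(c,d,uv,w=0):
    uv=np.asarray(uv).reshape(-1,2); s=rays(c,uv)
    z=np.array([d[int(round(v)),int(round(u))] for u,v in uv])
    P=np.c_[s*z[:,None],z]
    return P@rotm(c['orientation']).T+np.array(c['origin'])
def cloud(c,d):
    H,W=d.shape; u,v=np.meshgrid(np.arange(W),np.arange(H)); uv=np.c_[u.ravel(),v.ravel()].astype(float)
    s=rays(c,uv); z=d.ravel(); P=np.c_[s*z[:,None],z]@rotm(c['orientation']).T+np.array(c['origin'])
    P[z==0]=np.nan
    return P.reshape(H,W,3)
E
python3 - <<'E'
from h import *
s=arm.observe(); print(s)
for n in ['side','top','wrist']:
    p,d,c=snap(n,n+'0'); print(n,c)
E
```

```text
{'clock': 0.0, 'joints': array([-1.36631085e+00,  3.81172257e-01,  1.29826014e+00, -2.92487053e-05,
        1.46360014e+00, -2.15282348e-01]), 'dq': array([ 1.39217270e-06, -2.96648385e-04,  3.43962523e-04, -4.38635124e-04,
       -2.14234176e-04,  1.16138924e-03]), 'joint_efforts': array([-7.06300525e-04, -4.37940359e+01, -2.24550587e+01,  7.12880585e-02,
        3.53998994e-02, -1.05813861e-04]), 'eef_pos': array([ 224.09454294, -501.97482709,  246.15072373]), 'tool_rot': array([ 0.89563953,  1.38008974, -0.89399022]), 'wrist_force': array([-0.14204259, -0.09272341, -0.06565175]), 'wrist_torque': array([ 0.05785752, -0.03197372, -0.0509189 ]), 'width': 88.52881189214975}
side {'fx': 499.73703614380804, 'fy': 499.73703614380804, 'cx': 258.20121274307803, 'cy': 187.34124587318794, 'k1': -0.07602032437678252, 'origin': array([   32.51336205, -1346.75305521,   910.30253717]), 'orientation': array([-2.05081423,  0.37808661, -0.18842019])}
top {'fx': 421.8991677002679, 'fy': 421.8991677002679, 'cx': 250.47120390400366, 'cy': 195.1354108731386, 'k1': -0.13804878786038355, 'origin': array([ 229.86293772,  -20.84481711, 1317.35110626]), 'orientation': array([-2.11347611,  2.08542482, -0.23069967])}
wrist {'fx': 311.77199717716985, 'fy': 311.77199717716985, 'cx': 256.0392536586627, 'cy': 193.11357161918332, 'k1': -0.07478574408512603, 'origin': array([ 288.4065014 , -474.46813223,  383.01643851]), 'orientation': array([ 2.43658219, -1.5784525 , -0.22094199])}
```

View pics/side0.png

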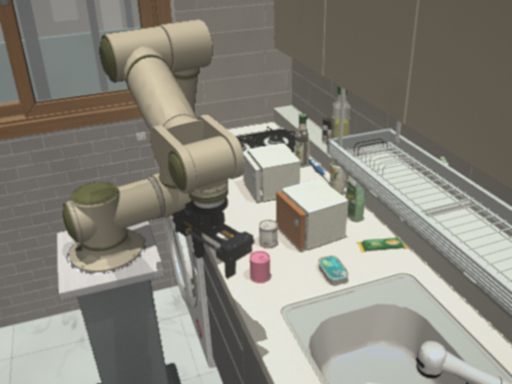

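View pics/top0.png

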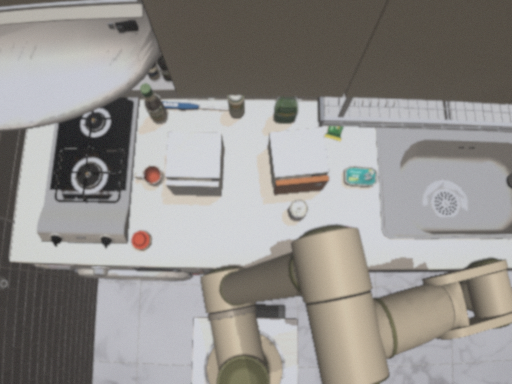

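View pics/wrist0.png

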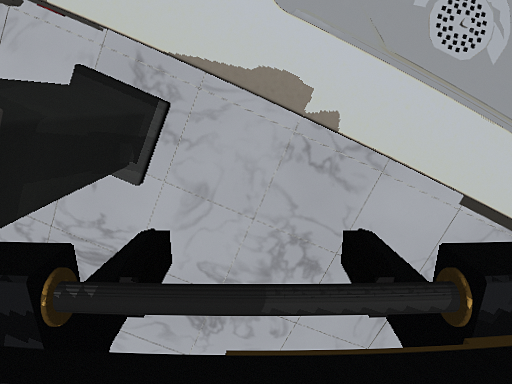

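The side view shows the tin at (268,233), the pink look-alike at (260,267), and the oak door at (292,220). In the top view the oak cupboard is at (298,160), the white one at (195,160) and the tin at (298,209).

```bash
python3 - <<'E'
from h import *
print(R.from_rotvec(arm.observe()['tool_rot']).as_matrix().round(3))
for n in ['top','side']:
    z=np.load(f'pics/{n}0.npz'); c={k:z[k] for k in z.files}; P=cloud(c,z['d']); np.save(f'pics/{n}0_P.npy',P)
    print(n,'zero frac',(z['d']==0).mean())
    pts={'top':[(298,209),(312,209),(298,240),(300,184),(272,140),(324,140),(276,176),(326,174),(195,145),(152,175),(141,240),(360,176)],
     'side':[(268,222),(268,235),(260,257),(260,270),(292,220),(299,240),(280,195),(313,185),(305,240),(345,212),(333,269),(259,165)]}[n]
    for u,v in pts: print((u,v),P[v,u].round(0),z['p'][v,u])
p=cv2.imread('pics/side0.png')[130:290,170:370]; cv2.imwrite('pics/sidez.png',cv2.resize(p,None,fx=4,fy=3.7,interpolation=cv2.INTER_CUBIC)[:600,:800])
p=cv2.imread('pics/top0.png')[90:260,120:390]; cv2.imwrite('pics/topz.png',cv2.resize(p,None,fx=2.9,fy=2.9,interpolation=cv2.INTER_CUBIC))
E
```

```text
[[-0.     0.913  0.408]
 [ 0.001  0.408 -0.913]
 [-1.     0.    -0.001]]
top zero frac 0.0038299560546875
(298, 209) [ 475. -155.   69.] [188 187 184]
(312, 209) [ 489. -207.   -1.] [210 212 215]
(298, 240) [309. -91. 659.] [127 119 107]
(300, 184) [ 539. -156.  120.] [93 72 61]
(272, 140) [668. -73. 140.] [207 207 214]
(324, 140) [ 725. -253.   -6.] [212 213 215]
(276, 176) [558. -85. 139.] [181 181 183]
(326, 174) [ 571. -234.  120.] [126 117 110]
(195, 145) [649. 154. 142.] [208 211 213]
(152, 175) [593. 310.   8.] [191 103  85]
(141, 240) [376. 322.  44.] [202 101  82]
(360, 176) [ 595. -362.   18.] [ 78 157 156]
side zero frac 0.003941853841145833
(268, 222) [ 484. -141.   69.] [212 208 195]
(268, 235) [ 469. -179.   49.] [158 155 142]
(260, 257) [ 399. -299.   70.] [203 127 146]
(260, 270) [ 389. -324.   46.] [156  98 109]
(292, 220) [ 543. -187.   90.] [97 76 60]
(299, 240) [ 548. -230.   43.] [103  81  64]
(280, 195) [ 536. -110.  137.] [171 119  77]
(313, 185) [655. -96. 140.] [230 233 220]
(305, 240) [ 577. -211.   23.] [109 102  91]
(345, 212) [ 703. -223.  100.] [150 147 135]
(333, 269) [ 592. -368.   22.] [ 81 159 155]
(259, 165) [550. 116. 133.] [134 133 122]
```

View pics/sidez.png

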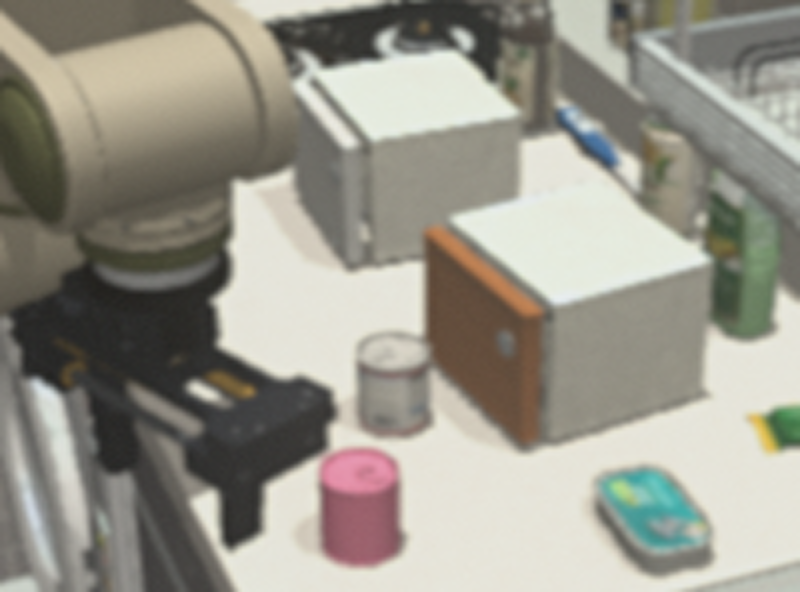

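View pics/topz.png

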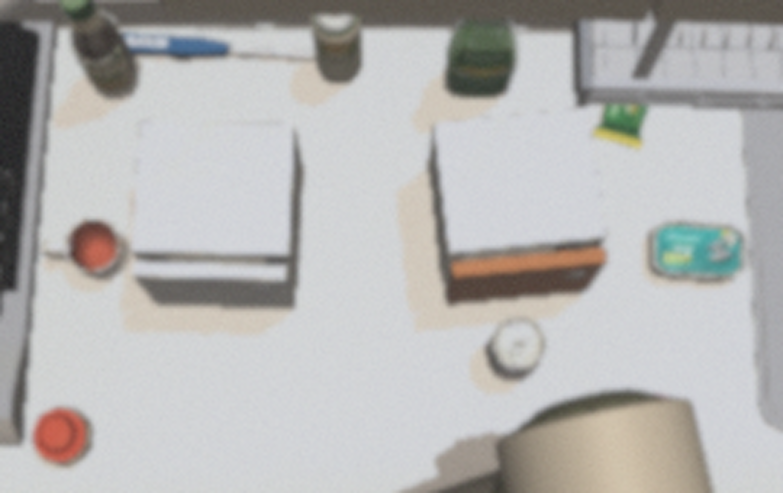

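```bash
cat > fit.py <<'E'
from h import *
def fitc(P,p,box):
    x0,x1,y0,y1=box
    m=(P[...,0]>x0)&(P[...,0]<x1)&(P[...,1]>y0)&(P[...,1]<y1)
    return m
if __name__=='__main__':
  for n in ['top','side']:
    P=np.load(f'pics/{n}0_P.npy'); p=np.load(f'pics/{n}0.npz')['p'].astype(int)
    for nm,box in [('oak',(500,730,-280,-50)),('white',(500,730,60,290))]:
        m=fitc(P,p,box)&(P[...,2]>129)&(P[...,2]<150)
        Q=P[m][:,:2].astype(np.float32)
        r=cv2.minAreaRect(Q); print(n,nm,'top z med',np.median(P[m][:,2]).round(1),r,'\n',cv2.boxPoints(r).round(0).tolist())
    # door: brown
    m=fitc(P,p,(480,620,-280,-50))&(p[...,0]-p[...,2]>20)&(P[...,2]>5)
    Q=P[m]; print('brown',len(Q),Q.min(0).round(),Q.max(0).round())
    F=Q[(Q[:,2]<125)&(Q[:,2]>15)]; 
    if len(F)>30:
        a=np.polyfit(F[:,1],F[:,0],1); print('face x= a*y+b',a, 'resid',np.std(F[:,0]-np.polyval(a,F[:,1])).round(1), 'yaw deg',np.degrees(np.arctan(a[0])))
    for nm,box in [('tin',(430,520,-205,-115)),('pink',(350,440,-350,-260))]:
        m=fitc(P,p,box)&(P[...,2]>64)&(P[...,2]<80); Q=P[m]
        if len(Q)>5:
            c,rad=cv2.minEnclosingCircle(Q[:,:2].astype(np.float32)); print(n,nm,len(Q),Q.mean(0).round(1),'circ',np.round(c,1),rad)
  # side disc colours
  P=np.load('pics/side0_P.npy'); print(P[222,295:300].round(0), P[220,294].round())
E
python3 fit.py
```

```text
top oak top z med 138.5 ((620.8751831054688, -152.78790283203125), (166.81784057617188, 162.01553344726562), 7.028787612915039) 
 [[528.0, -83.0], [548.0, -243.0], [714.0, -223.0], [694.0, -62.0]]
top white top z med 138.9 ((608.5732421875, 158.86354064941406), (159.42782592773438, 166.57896423339844), 88.8926010131836) 
 [[524.0, 81.0], [690.0, 78.0], [693.0, 237.0], [527.0, 240.0]]
brown 719 [ 530. -237.    6.] [594. -66. 142.]
face x= a*y+b [-1.67004691e-01  5.20993903e+02] resid 17.4 yaw deg -9.481165075992854
top tin 259 [ 476.8 -157.    68.6] circ [ 476.5 -156.7] 28.610532760620117
top pink 6 [ 425.4 -303.5   71.2] circ [ 425.4 -303.4] 7.548794746398926
side oak top z med 139.9 ((619.6856689453125, -152.47100830078125), (167.71653747558594, 172.49485778808594), 7.06107759475708) 
 [[526.0, -77.0], [547.0, -248.0], [714.0, -228.0], [692.0, -57.0]]
side white top z med 140.3 ((607.417236328125, 159.86581420898438), (178.17410278320312, 167.00534057617188), 88.63219451904297) 
 [[522.0, 73.0], [689.0, 69.0], [693.0, 247.0], [526.0, 251.0]]
brown 1179 [ 482. -244.    6.] [620. -80. 718.]
face x= a*y+b [-9.93657550e-02  5.26115222e+02] resid 10.3 yaw deg -5.674611121049741
side tin 193 [ 476.4 -158.5   69.7] circ [ 475.4 -156.9] 33.06103515625
side pink 247 [ 396.9 -301.    69.4] circ [ 396.9 -299.5] 32.55073165893555
[[ 544. -208.   95.]
 [ 545. -213.   97.]
 [ 546. -219.  101.]
 [ 547. -223.  103.]
 [ 547. -229.  107.]] [ 544. -200.   97.]
```

Request:
{"api": "send_rows", "payload": {"deltas": "0.088 0 0.02 -0.012 -0.145; 0.088 0 0.06 -0.034 -0.29; 0.088 0 0.1 -0.057 -0.435; 0.088 0 0.14 -0.08 -0.58; 0.088 0 0.18 -0.103 -0.725; 0.088 0 0.22 -0.126 -0.87; 0.088 0 0.26 -0.149 -1.015; 0.088 0 0.3 -0.172 -1.16; 0.088 0 0.33 -0.189 -1.305; 0.088 0 0.35 -0.2 -1.45; 0.088 0 0.36 -0.206 -1.595; 0.088 0 0.37 -0.212 -1.74; 0.088 0 0.371 -0.212 -1.885; 0.088 0 0.371 -0.212 -2.03; 0.088 0 0.371 -0.212 -2.175; 0.088 0 0.371 -0.212 -2.32; 0.088 0 0.371 -0.212 -2.465; 0.088 0 0.371 -0.212 -2.61; 0.088 0 0.371 -0.212 -2.755; 0.088 0 0.371 -0.212 -2.845", "force": 4}}

```text
clock: 2.15
eef_pos: [476.4, -157.3, 246.5]
tool_rot: [-1.303, 1.146, 1.304]
wrist_force: [-0.3, -0.3, -0.1]
width: 88.0
```

```bash
python3 - <<'E'
from h import *
s=arm.observe(); print(s['clock'],s['eef_pos'].round(1),s['joints'].round(2),R.from_rotvec(s['tool_rot']).as_matrix().round(3))
for n in ['side','wrist']: snap(n,n+'1')
a=cv2.imread('pics/wrist1.png'); b=cv2.imread('pics/side1.png'); b=cv2.resize(b[120:300,150:390],(512,384))
z=np.load('pics/wrist1.npz'); c={k:z[k] for k in z.files}; P=cloud(c,z['d'])
m=(P[...,0]>430)&(P[...,0]<520)&(P[...,1]>-205)&(P[...,1]<-110)&(P[...,2]>60)&(P[...,2]<80)
Q=P[m]; print(len(Q),Q.mean(0) if len(Q) else '',cv2.minEnclosingCircle(Q[:,:2].astype(np.float32)) if len(Q)>5 else '')
cv2.imwrite('pics/m1.png',cv2.resize(np.hstack([a,b]),(800,300)))
E
```

```text
2.15 [ 476.4 -157.3  246.5] [-0.56  0.3   1.43  0.    1.42 -2.25] [[-0.    -0.992 -0.128]
 [ 0.    -0.128  0.992]
 [-1.     0.     0.   ]]
2350 [ 478.29135683 -156.77000881   67.96457869] ((478.58990478515625, -156.7456512451172), 28.534549713134766)
```

View pics/m1.png

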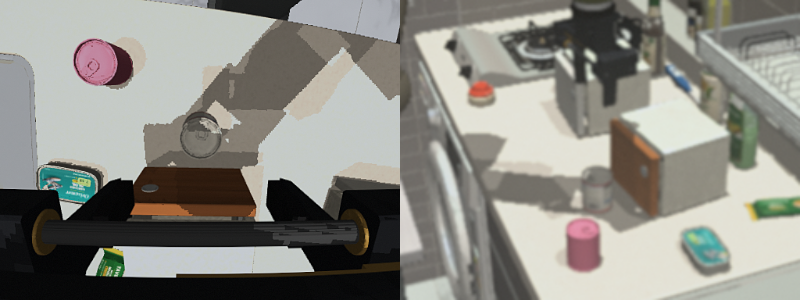

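The wrist view shows the tin at (256,170) in its own pixels, and its centre (478.4,-156.8) agrees with the other views. Next I'll check the disc and door pose from this view.

```bash
python3 - <<'E'
from h import *
z=np.load('pics/wrist1.npz'); c={k:z[k] for k in z.files}; P=cloud(c,z['d']); p=z['p'].astype(int)
# disc around (190,241)
for uv in [(190,240),(230,225),(300,225),(200,260),(300,255),(180,220),(318,222)]: print(uv,P[uv[1],uv[0]].round(1),p[uv[1],uv[0]])
sat=p.max(2)-p.min(2)
sub=np.zeros(sat.shape,bool); sub[230:252,175:208]=1
m=sub&(sat<25)&(p.max(2)>80); Q=P[m]; print('disc',len(Q),np.nanmedian(Q,0).round(1),np.argwhere(m).mean(0))
m=(P[...,0]>520)&(P[...,0]<562)&(P[...,1]>-235)&(P[...,1]<-85)&(P[...,2]>60)&(P[...,2]<125); F=P[m]
a=np.polyfit(F[:,1],F[:,0],1); r=F[:,0]-np.polyval(a,F[:,1]); k=abs(r)<4; a=np.polyfit(F[k,1],F[k,0],1); print(a,np.std(r),np.degrees(np.arctan(a[0])),'x at y=-200,-100',np.polyval(a,[-200,-100]))
O=np.array([632.3,-151.1]); ex=np.array([np.cos(.123),np.sin(.123)]); ey=np.array([-ex[1],ex[0]])
print('model disc',O-94*ex-52*ey,'face ends',O-94*ex-78*ey,O-94*ex+78*ey)
E
```

```text
(190, 240) [ 545.2 -216.4   95. ] [56 58 56]
(230, 225) [ 542.7 -179.7   48.7] [49 29 17]
(300, 225) [534.2 -99.   44.7] [47 27 14]
(200, 260) [ 545.5 -199.8  132.7] [103  59  32]
(300, 255) [ 535.2 -109.3  120.9] [39 23 12]
(180, 220) [ 549.  -240.1   36. ] [172 175 168]
(318, 222) [543.6 -67.3   0.7] [197 191 177]
disc 31 [ 545.5 -214.4  104.2] [244.22580645 190.25806452]
[-1.04703869e-01  5.23548605e+02] 2.087069728516782 -5.977310378010128 x at y=-200,-100 [544.48937854 534.01899167]
model disc [ 545.39005166 -214.24001013] face ends [ 548.579994   -240.04358097] [529.44033996 -85.22215596]
```

Request:
{"api": "send_rows", "payload": {"deltas": "0.088 0.02 -0.001 0 0; 0.088 0.06 -0.001 0 0; 0.088 0.1 -0.001 0 0; 0.088 0.13 -0.001 0 0; 0.088 0.15 -0.001 0 0; 0.088 0.165 -0.001 0 0; 0.088 0.18 -0.001 0 0; 0.088 0.195 -0.001 0 0; 0.088 0.205 -0.001 0 0; 0.088 0.213 -0.001 0 0; 0.088 0.219 -0.001 0 0; 0.088 0.219 -0.001 0 0; 0.088 0.219 -0.001 0 0"}}

```text
clock: 3.55
eef_pos: [477.7, -157.4, 28.0]
tool_rot: [-1.3, 1.148, 1.299]
wrist_force: [0.0, 0.4, -0.4]
width: 88.0
```

Request:
{"api": "send_rows", "payload": {"deltas": "0.075 0 0 0 0; 0.068 0 0 0 0; 0.064 0 0 0 0; 0.061 0 0 0 0; 0.059 0 0 0 0; 0.057 0 0 0 0; 0.056 0 0 0 0; 0.056 0 0 0 0; 0.056 0 0 0 0", "force": 3}}

```text
clock: 4.45
eef_pos: [477.5, -157.2, 27.8]
tool_rot: [-1.299, 1.148, 1.299]
wrist_force: [-0.0, 1.8, 1.2]
width: 57.1
```

```bash
python3 - <<'E'
from h import *
s=arm.observe(); print(s['clock'],s['eef_pos'].round(1),s['width'],s['wrist_force'].round(2))
snap('wrist','wrist2');snap('side','side2')
a=cv2.imread('pics/wrist2.png'); b=cv2.imread('pics/side2.png'); b=cv2.resize(b[120:300,150:390],(512,384))
cv2.imwrite('pics/m2.png',cv2.resize(np.hstack([a,b]),(800,300)))
E
```

```text
4.45 [ 477.5 -157.2   27.8] 57.08074722781355 [-0.01  1.78  1.18]
```

View pics/m2.png

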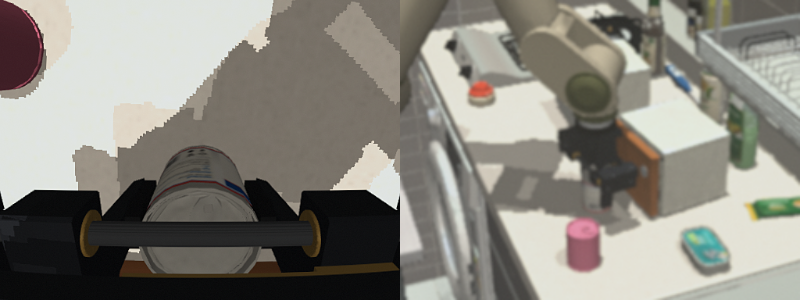

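The wrist view shows the tin between both fingers at about (200,210), and the door is untouched. Now I'll slide it left along the worktop.

Request:
{"api": "send_rows", "payload": {"deltas": "0.056 0 0 0.003 0; 0.056 0 0 0.01 0; 0.056 0 0 0.02 0; 0.056 0 0 0.03 0; 0.056 0 0 0.04 0; 0.056 0 0 0.05 0; 0.056 0 0 0.06 0; 0.056 0 0 0.07 0; 0.056 0 0 0.08 0; 0.056 0 0 0.09 0; 0.056 0 0 0.1 0; 0.056 0 0 0.11 0; 0.056 0 0 0.12 0; 0.056 0 0 0.13 0; 0.056 0 0 0.14 0; 0.056 0 0 0.147 0; 0.056 0 0 0.151 0; 0.056 0 0 0.153 0; 0.056 0 0 0.153 0; 0.056 0 0 0.153 0"}}

```text
clock: 6.55
eef_pos: [458.7, -5.3, 27.8]
tool_rot: [-1.299, 1.148, 1.299]
wrist_force: [-0.2, 2.8, 3.0]
width: 57.0
```

Request:
{"api": "send_rows", "payload": {"deltas": "0.059 0 0 0 0; 0.062 0 0 0 0; 0.068 0 0 0 0; 0.076 0 0 0 0; 0.088 0 0 0 0; 0.088 0 0 0 0; 0.088 -0.02 0 0 0; 0.088 -0.05 0 0 0; 0.088 -0.09 0 0 0; 0.088 -0.13 0 0 0; 0.088 -0.17 0 0 0; 0.088 -0.18 0 0 0; 0.088 -0.18 0 0 0"}}

```text
clock: 7.85
eef_pos: [459.0, -5.5, 208.7]
tool_rot: [-1.301, 1.147, 1.297]
wrist_force: [-0.4, 0.4, -0.4]
width: 87.6
```

```bash
python3 - <<'E'
from h import *
s=arm.observe(); print(s['clock'],s['eef_pos'].round(1),s['width'],s['wrist_force'].round(2),R.from_rotvec(s['tool_rot']).as_matrix().round(3))
snap('wrist','wrist3');snap('side','side3')
a=cv2.imread('pics/wrist3.png'); b=cv2.imread('pics/side3.png'); b=cv2.resize(b[120:300,150:390],(512,384))
cv2.imwrite('pics/m3.png',cv2.resize(np.hstack([a,b]),(800,300)))
z=np.load('pics/wrist3.npz'); c={k:z[k] for k in z.files}; P=cloud(c,z['d'])
m=(P[...,0]>420)&(P[...,0]<500)&(P[...,1]>-60)&(P[...,1]<40)&(P[...,2]>60)&(P[...,2]<80)
Q=P[m]; c,r=cv2.minEnclosingCircle(Q[:,:2].astype(np.float32)); print(len(Q),Q[:,2].mean(),c,r)
O=np.array([632.3,-151.1]); ex=np.array([np.cos(.123),np.sin(.123)]); ey=np.array([-ex[1],ex[0]])
d=np.array(c)-O; print('local',d@ex,d@ey)
E
```

```text
7.85 [459.   -5.5 208.7] 87.63811010889958 [-0.38  0.37 -0.41] [[ 0.003 -0.992 -0.123]
 [-0.001 -0.123  0.992]
 [-1.    -0.003 -0.001]]
2990 66.49638632913437 (458.738037109375, -5.1749396324157715) 28.52924346923828
local -154.347149045131 166.11693407768485
```

View pics/m3.png

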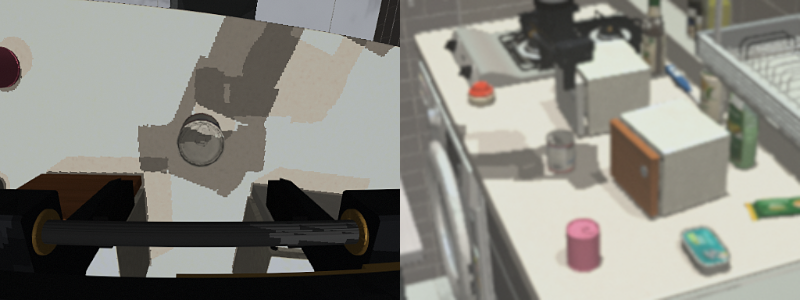

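The tin stands at (200,142) in the left picture, local (-154, +166), upright and clear of the door's sweep. Next I'll go to the front of the disc with the fingers closed.

Request:
{"api": "send_rows", "payload": {"deltas": "0.05 0 0 -0.02 0; 0.0 0 0 -0.06 0; 0.0 0 0 -0.1 0; 0.0 0 0 -0.14 0; 0.0 0 0 -0.18 0; 0.0 0 0 -0.21 0; 0.0 0 0 -0.218 0; 0.0 0.01 -0.007 -0.218 0; 0.0 0.03 -0.014 -0.218 0; 0.0 0.06 -0.014 -0.218 0; 0.0 0.09 -0.014 -0.218 0; 0.0 0.105 -0.014 -0.218 0; 0.0 0.112 -0.014 -0.218 0; 0.0 0.112 -0.014 -0.218 0; 0.0 0.112 -0.014 -0.218 0", "force": 20}}

```text
clock: 9.45
eef_pos: [499.8, -219.6, 96.2]
tool_rot: [-1.3, 1.148, 1.299]
wrist_force: [-0.3, -0.2, 0.3]
width: 0.7
```

```bash
python3 - <<'E'
from h import *
s=arm.observe(); print(s['clock'],s['eef_pos'].round(1),s['width'],s['wrist_force'].round(2))
snap('side','side4'); b=cv2.imread('pics/side4.png'); cv2.imwrite('pics/m4.png',cv2.resize(b[140:270,200:370],(784,600)))
O=np.array([632.3,-151.1]); ex=np.array([np.cos(.123),np.sin(.123)]); ey=np.array([-ex[1],ex[0]])
d=s['eef_pos'][:2]-O; print('local',d@ex,d@ey)
E
```

```text
9.45 [ 499.8 -219.6   96.2] 0.7238617497729286 [-0.33 -0.22  0.28]
local -139.93416675490866 -51.696682852748815
```

View pics/m4.png

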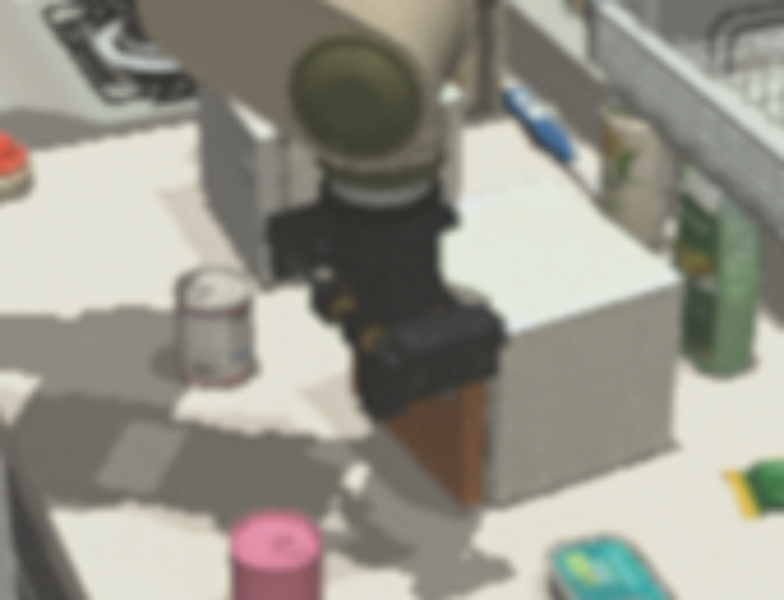

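The fingers hang in front of the disc, with the gripper body above the cupboard's top. Approach slowly until contact.

Request:
{"api": "send_rows", "payload": {"deltas": "0 0 -0.01 0 0; 0 0 -0.02 0 0; 0 0 -0.028 0 0; 0 0 -0.031 0 0; 0 0 -0.033 0 0; 0 0 -0.034 0 0; 0 0 -0.035 0 0; 0 0 -0.036 0 0; 0 0 -0.036 0 0; 0 0 -0.036 0 0"}}

```text
clock: 10.5
eef_pos: [535.1, -215.7, 95.8]
tool_rot: [-1.299, 1.148, 1.299]
wrist_force: [-0.2, -0.4, -0.1]
width: 0.4
```

Request:
{"api": "send_rows", "payload": {"deltas": "0 0 -0.001 0 0; 0 0 -0.002 0 0; 0 0 -0.003 0 0; 0 0 -0.003 0 0; 0 0 -0.003 0 0"}}

```text
clock: 11.0
eef_pos: [537.7, -215.5, 95.8]
tool_rot: [-1.299, 1.149, 1.3]
wrist_force: [-5.2, -1.9, 2.1]
width: 0.5
```

Request:
{"api": "send_rows", "payload": {"deltas": "0 0 -0.0005 0 0; 0 0 -0.001 0 0; 0 0 -0.0015 0 0; 0 0 -0.002 0 0; 0 0 -0.0025 0 0; 0 0 -0.003 0 0; 0 0 -0.003 0 0; 0 0 -0.003 0 0"}}

```text
clock: 11.8
eef_pos: [540.6, -215.5, 95.8]
tool_rot: [-1.299, 1.15, 1.3]
wrist_force: [-4.5, -3.6, 1.0]
width: 0.5
```

Request:
{"api": "send_rows", "payload": {"deltas": "0 0 -0.0005 0 0; 0 0 -0.001 0 0; 0 0 -0.0015 0 0; 0 0 -0.002 0 0; 0 0 -0.0025 0 0; 0 0 -0.003 0 0; 0 0 -0.003 0 0; 0 0 -0.003 0 0"}}

```text
clock: 12.6
eef_pos: [542.7, -215.4, 95.8]
tool_rot: [-1.298, 1.151, 1.302]
wrist_force: [-10.8, -5.5, 3.9]
width: 0.6
```

Force rose to about 11 N, so the door is at its stop. Draw back.

Request:
{"api": "send_rows", "payload": {"deltas": "0 0 0 0 0; 0 0 0.002 0 0; 0 0 0.005 0 0; 0 0 0.01 0 0; 0 0 0.02 0 0; 0 0 0.03 0 0; 0 0 0.042 0 0; 0 0 0.054 0 0; 0 0 0.066 0 0; 0 0 0.08 0 0; 0 0 0.094 0 0; 0 0 0.106 0 0; 0 0 0.11 0 0; 0 0 0.11 0 0; 0 0 0.11 0 0; 0 0 0.11 0 0"}}

```text
clock: 14.2
eef_pos: [435.3, -228.1, 95.7]
tool_rot: [-1.3, 1.148, 1.299]
wrist_force: [1.3, 0.1, -0.6]
width: 0.7
```

```bash
python3 - <<'E'
from h import *
s=arm.observe(); print(s['clock'],s['eef_pos'].round(1),s['wrist_force'].round(2))
snap('side','side5');snap('top','top5'); b=cv2.imread('pics/side5.png'); t=cv2.imread('pics/top5.png')
cv2.imwrite('pics/m5.png',np.hstack([cv2.resize(b[140:290,190:390],(400,300)),cv2.resize(t[110:260,220:420],(400,300))]))
for n in ['side','top']:
    z=np.load(f'pics/{n}5.npz'); c={k:z[k] for k in z.files}; P=cloud(c,z['d']); p=z['p'].astype(int)
    m=(p[...,0]-p[...,2]>30)&(P[...,2]>126)&(P[...,2]<145)&(P[...,0]>430)&(P[...,0]<580)&(P[...,1]>-270)&(P[...,1]<-60)
    Q=P[m]; print(n,len(Q),Q.min(0).round(),Q.max(0).round())
    if len(Q)>10:
        r=cv2.minAreaRect(Q[:,:2].astype(np.float32)); print(r,cv2.boxPoints(r).round(0).tolist())
E
```

```text
14.2 [ 435.3 -228.1   95.7] [ 1.3   0.14 -0.65]
side 82 [ 498. -200.  126.] [543. -86. 141.]
((518.2771606445312, -141.65525817871094), (120.75465393066406, 15.184409141540527), 68.01744079589844) [[489.0, -195.0], [503.0, -200.0], [548.0, -89.0], [534.0, -83.0]]
top 235 [ 495. -189.  126.] [544. -79. 140.]
((519.660888671875, -134.00439453125), (114.25184631347656, 17.177892684936523), 70.52816772460938) [[493.0, -185.0], [509.0, -191.0], [547.0, -83.0], [531.0, -77.0]]
```

View pics/m5.png

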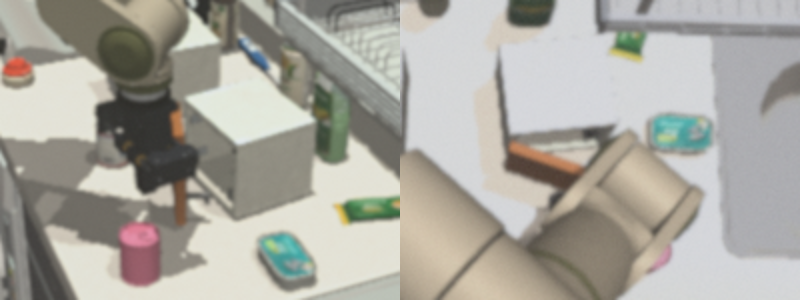

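The side picture shows the door ajar with its edge at about (181,200), and a dark rod sticking out at (200,195). The top view shows the door's brown top edge at about (545,165). I'll check what the rod is and where.

```bash
python3 - <<'E'
from h import *
z=np.load('pics/side5.npz'); c={k:z[k] for k in z.files}; P=cloud(c,z['d']); p=z['p']
O=np.array([632.3,-151.1,0]); ex=np.array([np.cos(.123),np.sin(.123),0]); ey=np.array([-ex[1],ex[0],0])
for v in range(230,243,2):
  for u in range(282,298,2):
    d=P[v,u]-O; print((u,v),np.round([d@ex,d@ey,d[2]]).astype(int).tolist(),p[v,u].tolist(),end=' | ')
  print()
b=cv2.imread('pics/side5.png'); cv2.imwrite('pics/m5b.png',cv2.resize(b[200:260,260:340],(800,600),interpolation=cv2.INTER_CUBIC))
E
```

```text
(282, 230) [-146, -59, 91] [105, 87, 75] | (284, 230) [-73, 58, -2] [171, 165, 153] | (286, 230) [-69, 52, 0] [179, 172, 160] | (288, 230) [-63, 50, -1] [122, 119, 110] | (290, 230) [-70, 25, 16] [150, 147, 135] | (292, 230) [-67, 17, 20] [205, 201, 183] | (294, 230) [-61, 15, 19] [189, 185, 169] | (296, 230) [-55, 13, 18] [130, 128, 116] | 
(282, 232) [-148, -61, 86] [120, 100, 86] | (284, 232) [-81, 43, 2] [197, 190, 177] | (286, 232) [-74, 44, -1] [209, 202, 188] | (288, 232) [-70, 37, 1] [181, 175, 163] | (290, 232) [-66, 31, 4] [122, 119, 110] | (292, 232) [-70, 13, 16] [151, 148, 135] | (294, 232) [-67, 5, 19] [202, 197, 181] | (296, 232) [-63, 0, 21] [188, 184, 168] | 
(282, 234) [-148, -62, 80] [121, 102, 87] | (284, 234) [-88, 32, 3] [193, 186, 174] | (286, 234) [-81, 31, 1] [206, 199, 186] | (288, 234) [-74, 31, -1] [205, 198, 183] | (290, 234) [-70, 24, 2] [176, 171, 158] | (292, 234) [-62, 26, -3] [121, 117, 110] | (294, 234) [-68, 3, 14] [146, 144, 131] | (296, 234) [-66, -6, 18] [201, 196, 179] | 
(282, 236) [-145, -57, 68] [112, 89, 72] | (284, 236) [-91, 27, -1] [131,
[... 615 characters left out ...]
0, 111] | 
(282, 240) [-147, -59, 56] [116, 93, 76] | (284, 240) [-104, 3, 2] [173, 171, 158] | (286, 240) [-98, 0, 2] [217, 216, 200] | (288, 240) [-94, -4, 4] [205, 200, 186] | (290, 240) [-86, -4, 1] [190, 184, 170] | (292, 240) [-111, -57, 42] [125, 122, 114] | (294, 240) [-107, -61, 43] [136, 131, 123] | (296, 240) [-70, -13, 1] [188, 181, 168] | 
(282, 242) [-149, -64, 52] [119, 96, 78] | (284, 242) [-105, 2, -4] [174, 171, 158] | (286, 242) [-103, -8, 2] [228, 226, 212] | (288, 242) [-98, -10, 1] [226, 224, 210] | (290, 242) [-92, -14, 1] [211, 204, 189] | (292, 242) [-88, -19, 3] [180, 174, 162] | (294, 242) [-108, -64, 38] [175, 170, 158] | (296, 242) [-75, -21, 0] [203, 196, 182] |
```

View pics/m5b.png

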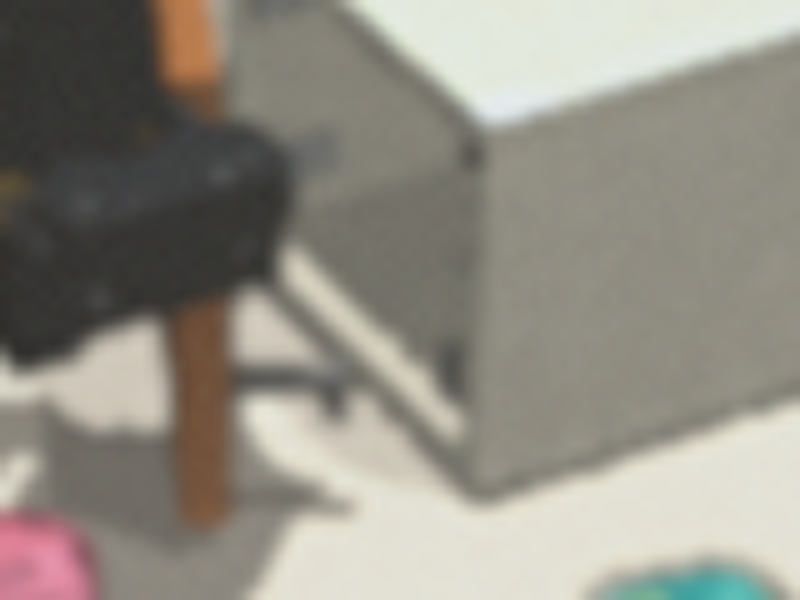

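The rod is the catch hook on the door's inner face at 40–53 mm height, so fingertips at 95 mm pass well above it. I'll go around the free edge and in behind the door.

Request:
{"api": "send_rows", "payload": {"deltas": "0 -0.007 0 -0.02 0; 0 -0.007 0 -0.05 0; 0 -0.007 0 -0.07 0; 0 -0.007 0 -0.078 0; 0 -0.007 -0.005 -0.078 0; 0 -0.007 -0.02 -0.078 0; 0 -0.007 -0.045 -0.078 0; 0 -0.007 -0.07 -0.078 0; 0 -0.007 -0.085 -0.078 0; 0 -0.007 -0.089 -0.078 0; 0 -0.007 -0.089 -0.07 0; 0 -0.007 -0.089 -0.05 0; 0 -0.007 -0.089 -0.03 0; 0 -0.007 -0.089 -0.015 0; 0 -0.007 -0.089 -0.005 0; 0 -0.007 -0.089 0 0; 0 -0.007 -0.089 0 0"}}

```text
clock: 16.0
eef_pos: [523.2, -216.8, 102.9]
tool_rot: [-1.3, 1.148, 1.3]
wrist_force: [0.1, 0.7, -0.1]
width: 0.3
```

```bash
python3 - <<'E'
from h import *
s=arm.observe(); print(s['clock'],s['eef_pos'].round(1),s['wrist_force'].round(2))
O=np.array([632.3,-151.1]); ex=np.array([np.cos(.123),np.sin(.123)]); ey=np.array([-ex[1],ex[0]])
d=s['eef_pos'][:2]-O; print('local',d@ex,d@ey)
snap('side','side6'); b=cv2.imread('pics/side6.png'); cv2.imwrite('pics/m6.png',cv2.resize(b[140:290,190:390],(800,600)))
E
```

```text
16.0 [ 523.2 -216.8  102.9] [ 0.06  0.71 -0.11]
local -116.3760437690267 -51.84862021017922
```

View pics/m6.png

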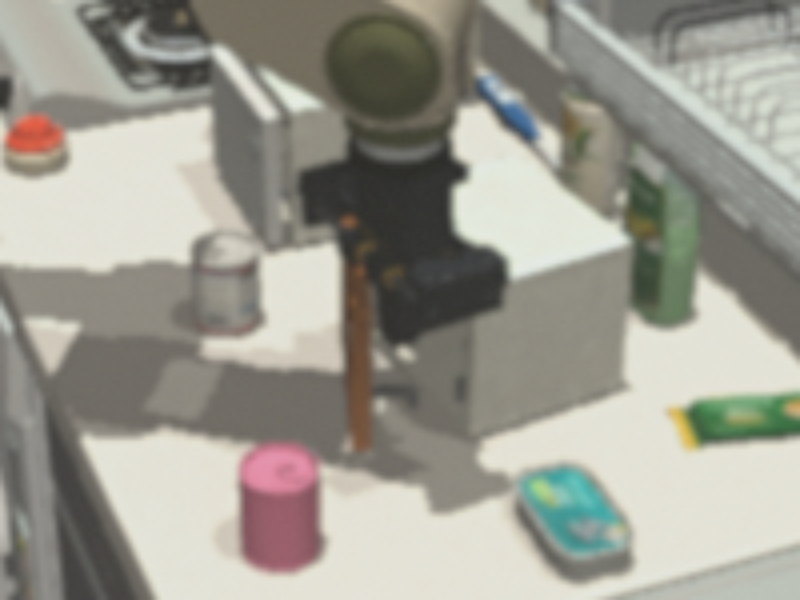

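The fingers are behind the ajar door, which has its edge at about (357,350). Now swing it open along an arc.

Request:
{"api": "send_rows", "payload": {"deltas": "0 0 0 0.008 0; 0 0 0 0.017 0; 0 0 0 0.026 0; 0 0 0.006 0.029 0; 0 0 0.012 0.032 0; 0 0 0.019 0.035 0; 0 0 0.028 0.04 0; 0 0 0.036 0.047 0; 0 0 0.043 0.054 0; 0 0 0.051 0.062 0; 0 0 0.057 0.071 0; 0 0 0.063 0.082 0; 0 0 0.066 0.09 0; 0 0 0.069 0.098 0; 0 0 0.07 0.102 0; 0 0 0.07 0.102 0; 0 0 0.07 0.102 0"}}

```text
clock: 17.75
eef_pos: [441.1, -124.4, 102.6]
tool_rot: [-1.299, 1.148, 1.3]
wrist_force: [0.1, -0.3, 0.0]
width: 0.4
```

```bash
cat > look.py <<'E'
from h import *
import sys
t=sys.argv[1]
s=arm.observe(); print(s['clock'],s['eef_pos'].round(1),s['wrist_force'].round(2))
O=np.array([632.3,-151.1]); ex=np.array([np.cos(.123),np.sin(.123)]); ey=np.array([-ex[1],ex[0]])
d=s['eef_pos'][:2]-O; print('local',d@ex,d@ey)
snap('side','side'+t);snap('top','top'+t); b=cv2.imread(f'pics/side{t}.png'); tt=cv2.imread(f'pics/top{t}.png')
cv2.imwrite(f'pics/m{t}.png',np.hstack([cv2.resize(b[140:290,190:390],(400,300)),cv2.resize(tt[110:260,220:420],(400,300))]))
for n in ['side','top']:
    z=np.load(f'pics/{n}{t}.npz'); c={k:z[k] for k in z.files}; P=cloud(c,z['d']); p=z['p'].astype(int)
    m=(p[...,0]-p[...,2]>30)&(P[...,2]>126)&(P[...,2]<145)&(P[...,0]>370)&(P[...,0]<580)&(P[...,1]>-270)&(P[...,1]<-40)
    Q=P[m]; print(n,len(Q))
    if len(Q)>10:
        r=cv2.minAreaRect(Q[:,:2].astype(np.float32)); print(cv2.boxPoints(r).round(0).tolist()); vx,vy=cv2.fitLine(Q[:,:2].astype(np.float32),cv2.DIST_HUBER,0,.01,.01)[:2,0]
        if vx>0: vx,vy=-vx,-vy
        print('theta',np.arctan2(-vx,-vy)+.123)
    m=(P[...,2]>62)&(P[...,2]<80)&(P[...,0]>400)&(P[...,0]<520)&(P[...,1]>-60)&(P[...,1]<60)
    Q=P[m]
    if len(Q)>10: print('tin',len(Q),cv2.minEnclosingCircle(Q[:,:2].astype(np.float32)),Q[:,2].mean())
E
python3 look.py 7
```

```text
17.75 [ 441.1 -124.4  102.6] [ 0.14 -0.29  0.05]
local -186.46512862466275 49.99319009671345
side 78
[[390.0, -99.0], [394.0, -118.0], [550.0, -86.0], [546.0, -67.0]]
theta 1.4916787
top 14
[[530.0, -73.0], [543.0, -79.0], [547.0, -71.0], [534.0, -64.0]]
theta 2.11506
tin 253 ((458.0712890625, -4.111336708068848), 28.236982345581055) 67.88151341402127
```

View pics/m7.png

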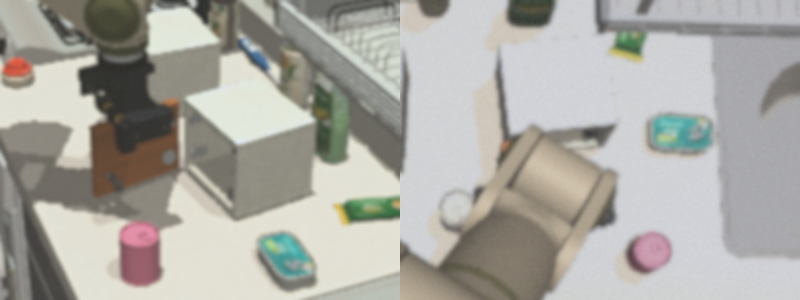

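The door stands at about 1.49 rad. Back the fingers off, rise, and look again with the view clear.

Request:
{"api": "send_rows", "payload": {"deltas": "0 0 0 -0.01 0; 0 0 0 -0.025 0; 0 0 0 -0.04 0; 0 -0.01 0 -0.04 0; 0 -0.04 0 -0.045 0; 0 -0.08 0 -0.07 0; 0 -0.11 0 -0.11 0; 0 -0.12 0 -0.15 0; 0 -0.12 0 -0.19 0; 0 -0.12 0 -0.23 0; 0 -0.12 0 -0.26 0; 0 -0.12 0 -0.27 0; 0 -0.12 0 -0.27 0; 0 -0.12 0 -0.27 0"}}

```text
clock: 19.25
eef_pos: [474.4, -391.3, 223.0]
tool_rot: [-1.299, 1.148, 1.3]
wrist_force: [-0.5, 0.2, -0.1]
width: 0.6
```

```bash
python3 look.py 8
```

```text
19.25 [ 474.4 -391.3  223. ] [-0.48  0.19 -0.1 ]
local -186.2240920000217 -218.9868597000207
side 225
[[389.0, -98.0], [394.0, -121.0], [545.0, -89.0], [540.0, -66.0]]
theta 1.4955709
tin 19 ((454.3670959472656, 12.964942932128906), 18.74384117126465) 70.00196132984064
top 0
```

View pics/m8.png

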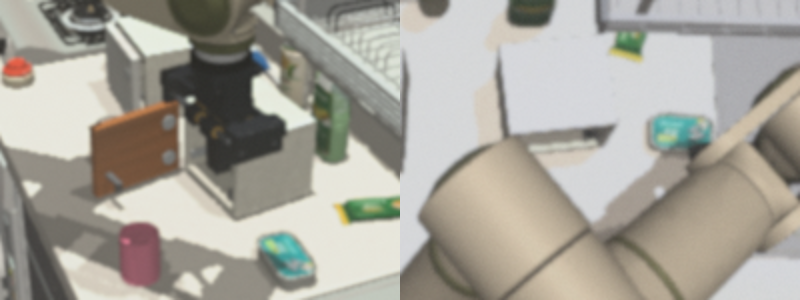

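View pics/top8.png

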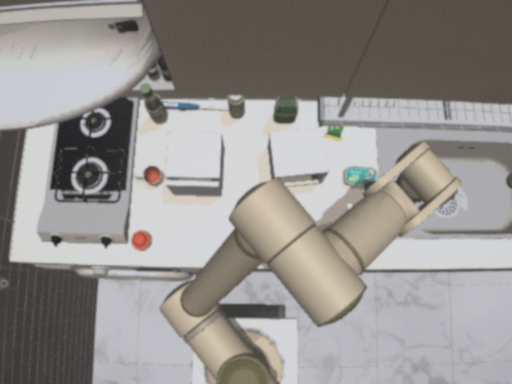

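```bash
python3 -c "
from plant import arm
s=arm.observe();print(s['dq'].round(4),s['clock']);print(arm.close_job())"
```

```text
[ 0.0011  0.0016 -0.0061 -0.0022 -0.0019 -0.0027] 19.35
the job is handed in; nothing more can be done
None
```

I moved the tin out of the way, opened the wooden door wide and handed the job in at 19.35 s. No verdict was reported.

- **Tin:** I closed the fingers lightly around it (3 N) and slid it about 150 mm to the left along the worktop, so it was held rather than purely pushed. It ended 166 mm left of the cupboard's middle (limit 125 mm), upright. The last full view of it, with the door already open, had it within about 1 mm of where I left it. In the final pictures the door and arm mostly hide it.
- **Catch:** I pressed the disc with closed fingers until the force rose to about 11 N. That was higher than the 4 N needed, so the door was probably at its stop. As I drew back, the door sprang out to about 0.47 rad.
- **Door:** I went round the free edge and pushed the door open from behind. It measured about 1.49 rad both before and after I backed off. That reading is from the side camera only; the arm hid the door in the top view.
- **Rest of the scene:** At the end the arm was clear and the wrist force was near zero. The white door looked shut and the mug, timer and flat tin looked unmoved; I judged these by eye from the pictures, not by measurement.

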